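Refit the reach rod of the sampling valve

TASK

The sampling valve's reach rod (steel, with the round black knob and red cap) has been cleaned and stands in the white rack: fit it back into the sampling stand. Thread it down through the upper and then the lower guide bush, and turn it by its knob under light finger pressure until its square end drops into the valve's drive socket and its collar sits flat on the upper bush, then let go. Never force it, as the valve stem is easily bent, and leave the two probes in the rack and everything else on the bench where they are.

Things in the scene. Friction and masses are not known exactly. Their poses are not given: they have to be found in the camera images.
- rod: reach rod, upright, about 0.4 kg. Origin at its bottom end, z up along it. From the bottom: square end 14 x 14 mm, 20 mm long (sides along x, y), its lowest 6 mm a ball nose; round shaft of 20 mm diameter up to 130 mm; collar of 36 mm from 130 to 138 mm; round black knob of 32 mm diameter from 148 to 182 mm, red cap. Grip it by the knob from above
- rod_tip (a point): the bottom end of the reach rod, on its axis (the body's origin)
- rod_knob (a point): the middle of the knob, on the rod's axis, 165 mm above the bottom end
- rack: fixed white rack, block 64 x 204 mm, 62 mm high, with three upright holes of 22 mm in a row along its y axis, 70 mm apart, the middle one at its origin (centre of its underside). Holes are 52 mm deep (floor at 10 mm): lift straight up by 55 mm to come clear. Which hole holds the rod differs
- stand: fixed sampling stand: grey base 150 x 150 mm, 8 mm thick, brass valve in a short pipe along x, blue frame (back plate on the +y side) with two arms, each with a brass guide bush, one above the other. Origin on the common axis of bushes and socket, on the table; z up. Nothing of it is above 158 mm. Rod and stand must never press on each other with more than 40 N in all, down, sideways or in a jam
- upper_bush (a point): centre of the top face of the upper guide bush, 158 mm above the table: flat flange of 37 mm, bore 21.5 mm with a 45 degree flare 4 mm deep at the mouth, 20 mm long. The rod's collar rests on the flange when the rod is home; its bottom end is then 130 mm below the rim (28 mm above the table)
- lower_bush (a point): centre of the top rim of the lower guide bush, 96 mm above the table: same bore, flare and length, no flange
- socket_mouth (a point): centre of the mouth of the valve's square drive socket (15.3 mm wide, in a dark sleeve), 44 mm above the table. The square's angle is new every time and not measured; the sleeve is stiff (0.6 N m). Until the squares line up within 6 degrees the rod stops dead about 6 mm below the mouth, its collar 10 mm above the upper bush; turn it, by up to a quarter turn either way, until it drops
- probe_green: bystander in the rack: thin probe with a green head of 24 mm, 180 mm long, origin at its bottom end
- probe_blue: bystander in the rack: thin probe with a blue head of 24 mm, 180 mm long, origin at its bottom end
- beaker: bystander: glass beaker, 72 mm wide, 100 mm high, origin under its centre
- wash_bottle: bystander: white bottle, 64 mm wide, 160 mm high, origin under its centre
- jar_a: bystander: clear sample jar with blue cap, 52 mm wide, 65 mm high, origin under its centre
- jar_b: bystander: amber sample jar with white cap, 52 mm wide, 65 mm high, origin under its centre
- meter: bystander: black hand meter lying flat, 135 x 60 x 26 mm, origin under its centre
- test_case: bystander: green plastic case, 85 x 55 x 35 mm, origin under its centre

How it is judged:
By the outcome, as a careful person would: the job done as asked, in the order asked, and still so for the second after the job is handed in, with the robot touching nothing.
It also fails if it takes over 67 s, if anything falls off the work surface, if the arm or the gripper's body presses on something with over 40 N, if the wrist force passes 120 N, or if a joint passes its speed limit or range.

ROBOT

A 6-joint arm with a two-finger parallel gripper is mounted at the origin on the work surface. World frame = base frame: x ahead of the robot, y to its left, z up, the work surface at z = 0. Lengths are in m, angles in rad, forces in N, time in s.
With the tool pointing down it reaches from about 0.35 to 0.775 m from the base axis. Payload 5.5 kg.
Tool frame: the origin (TCP) lies midway between the tips of the shut fingers; the grasp point (between the pads) lies 19 mm behind it; z points along the fingers, y is the line along which they close (so a half turn about z gives the same grasp; the last joint's range is limited). The gripper opens to 85 mm and grips with 20 to 120 N. Pads are 22 mm wide; open, the fingers measure 114 mm over their backs; the gripper's body (76 mm by 85 mm) begins 54 mm behind the grasp point. The pads swing forward as they close: fully open they stand 13 mm farther back than shut.
Start: joints at [-1.353, 0.313, 0.046, 1.304, 0, 1.431], TCP at [0.201, -0.539, 0.231] pointing down, gripper open.
Joint ranges: [-2.76, 2.76], [-0.86, 1.69], [-1.03, 1.26], [-2.2, 2.34], [-1.47, 1.5], [-3.14, 3.14]. Speed limits (rad/s): [2.57, 2.57, 3.14, 3.14, 3.14, 3.14].

INTERFACE

Orientations are given as a 3x3 rotation matrix whose columns are the frame's x, y, z axes.
In Python, from plant import env gives the robot as it stands.
- The arm moves only by the tool step_arm, never from a script. Its argument "deltas" is a list of rows, each an object with "dp": the shift along the tool's x, y, z normalised to -1 to 1, where 1 is 4 cm, a list of three; "roll": the turn about the tool's z normalised to -1 to 1, where 1 is 1.5 rad. In form: [{"dp": [dx, dy, dz], "roll": roll}, ...]. A call has 1 to 5 rows; each row shifts and turns the commanded pose from where the row before left it, along the tool's axes as they then stand; what a row does not reach is not made up. A row lasts 1/10 s, in which the tool goes at most 50 mm and 8.59 degrees, less where a joint would pass 70% of its speed; a pose out of reach is approached as far as the arm can. A call with a number of a shift or a turn outside -1 to 1 is refused whole. A call with a gripper value outside its range is refused whole. "claw" is the opening, from 0 (shut) to 1 (fully open), set as the call begins (left out, the last holds). The fingers move at their own pace and stop on an object; "squeeze" is the grip in N (left out, the last holds). Time passes only in rows, so rows that do not move let the fingers close. It gives the time, the measured TCP pose, the force, the opening and the grip force at its end, in the units of the state.
- env.sense(): the state, without advancing time (a new reading comes with each control period).
- env.camera(name): name is "scene" or "top" or "wrist"; returns (picture, depth): 420x560x3 uint8, red, green, blue; 420x560 float32, m along the optical axis (not along the pixel's ray), 0 where there is no reading.
- env.calibration(name): a dict with "mtx" (3x3 intrinsics, pixels), "k1" (the pictures are not rectified: a ray, as slopes to the right and down, at radius r is drawn at 1 + k1 r^2 times it, then the intrinsics apply), "camera_from_world" (4x4, takes a point from world to camera coordinates); the wrist camera has in their place "T_tool_cam" (4x4, takes a point from camera to tool coordinates, whose origin is the TCP and whose axes are the flange's). Camera axes: x right, y down, z forward; pixel columns grow to the right and rows downward; lengths in m; the calibration is good to about 2 mm. A picture is of the moment at which its call begins: read the wrist's pose just before it. calibration takes no time and is no camera call.
- env.hand_in(): hands the job in; it is judged then, once.
The state is a dict: "time": time; "joints": joint angles; "qvel": joint speeds; "effort": joint torques, N m; "ee_pos": TCP position; "tcp_rot": TCP orientation; "ft_force": force on the tool from outside, world axes, zero at the start; "moment": the same for the moment, N m; "finger_gap": finger opening in m; "grip_force": force on a finger pad.
Only numpy, scipy, OpenCV 4.12 (cv2) and the standard library are available. Lean on these libraries where they do the work, as an engineer would, in place of code of your own. Each camera call takes 0.05 s, during which the arm holds its last target. There are 200 camera calls.

## Working session

There is one attempt and no reset: what is moved stays moved. The work goes in short steps, Python scripts to look and compute and a tool call to move; the robot and the scene stay as the last step left them, time stands still between calls to the robot, and variables do not carry over. Pictures are saved under pics/ and viewed, at most 10 in all, crops included, and the job is handed in when it is done.

Besides the shell and the picture viewer there is one more tool, called after ">>>" by a JSON object that holds its "method" and its "body", one argument or row to a line. step_arm: Moves the arm, as the interface text tells. Its arguments: {"type":"object","properties":{"deltas":{"type":"array","items":{"type":"object","properties":{"dp":{"type":"array","items":{"type":"number","minimum":-1,"maximum":1}},"roll":{"type":"number","minimum":-1,"maximum":1}}}},"claw":{"type":"number"},"squeeze":{"type":"number"}},"required":["deltas"]}

```bash
mkdir -p pics; ls; cat > h.py <<'E'
import numpy as np, cv2
from plant import env
def grab(n):
    s=env.sense(); p,d=env.camera(n); c=env.calibration(n)
    if n=='wrist':
        T=np.eye(4);T[:3,:3]=s['tcp_rot'];T[:3,3]=s['ee_pos'];W=T@np.array(c['T_tool_cam'])
    else: W=np.linalg.inv(np.array(c['camera_from_world']))
    return p,d,np.array(c['mtx']),c['k1'],W
def slopes(uv,K,k1):
    uv=np.atleast_2d(np.array(uv,float)); return cv2.undistortPoints(uv[:,None],K,np.array([k1,0,0,0,0.]))[:,0]
def on_plane(uv,z,K,k1,W):
    m=slopes(uv,K,k1); r=np.c_[m,np.ones(len(m))]@W[:3,:3].T; o=W[:3,3]
    return o+r*((z-o[2])/r[:,2])[:,None]
def cloud(d,K,k1,W):
    v,u=np.mgrid[:d.shape[0],:d.shape[1]]; m=slopes(np.c_[u.ravel(),v.ravel()],K,k1)
    P=np.c_[m,np.ones(len(m))]*d.ravel()[:,None]
    return (P@W[:3,:3].T+W[:3,3]).reshape(*d.shape,3)
def save(n,p): cv2.imwrite('pics/'+n+'.png',p[...,::-1])
E
python3 - <<'E'
from h import *
for n in('top','scene'):
    p,d,K,k,W=grab(n); save(n+'0',p); np.savez(n+'0',p=p,d=d,K=K,k=k,W=W); print(n,W.round(3).tolist(),K[0,0])
s=env.sense();print(s)
E
```

```text
pics
top [[0.005, -0.98, 0.197, 0.262], [-1.0, -0.002, 0.015, 0.024], [-0.014, -0.197, -0.98, 1.469], [0.0, 0.0, 0.0, 1.0]] 467.3220528136271
scene [[-0.453, 0.647, -0.613, 1.244], [0.891, 0.319, -0.323, 0.399], [-0.014, -0.692, -0.722, 1.007], [0.0, 0.0, 0.0, 1.0]] 460.38701001997345
{'time': 0.1, 'joints': array([-1.35260112e+00,  3.13946641e-01,  4.50792281e-02,  1.30360477e+00,
       -1.84332625e-05,  1.43122955e+00]), 'qvel': array([-0.00060494, -0.00149392,  0.00302469, -0.00057247, -0.00026531,
        0.00053482]), 'effort': array([ 2.86273425e-03, -4.81727350e+01,  2.99242651e+01,  1.27934193e-02,
       -1.31897568e-04,  4.82633538e-06]), 'ee_pos': array([ 0.20125491, -0.53813333,  0.23048044]), 'tcp_rot': array([[ 9.36682907e-01,  3.50178506e-01, -3.80765786e-04],
       [ 3.50178647e-01, -9.36681510e-01,  1.63213267e-03],
       [ 2.14881507e-04, -1.66212682e-03, -9.99998596e-01]]), 'ft_force': array([-0.126416  ,  0.36686166, -0.22050828]), 'moment': array([0.00283062, 0.01068617, 0.04405624]), 'grip_force': 0.0, 'finger_gap': 0.08547808903653015}
```

View pics/top0.png

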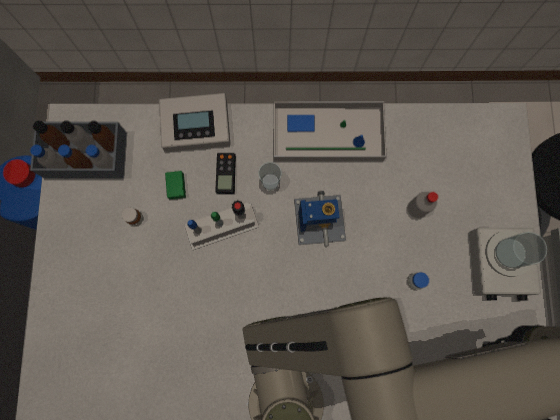

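View pics/scene0.png

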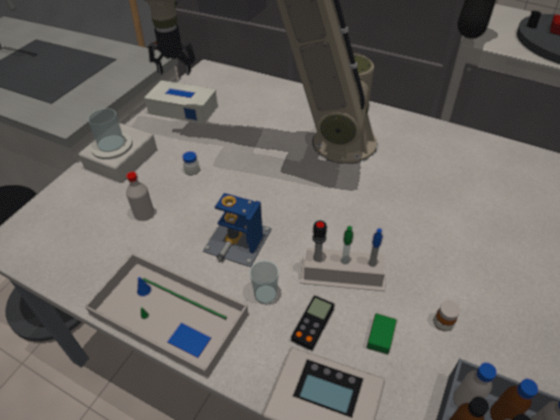

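The top view shows the rod (red cap) at about (238,207) in the rack's end hole, with green (215,216) and blue (192,224) probes beside it. The upper bush is at (328,209) and the beaker at (270,178). The scene view agrees: rod at (320,228), bush at (229,201).

```bash
python3 - <<'E'
from h import *
z=np.load('top0.npz');p,d,K,k,W=[z[i] for i in('p','d','K','k','W')];k=float(k)
C=cloud(d,K,k,W); h=cv2.cvtColor(p,cv2.COLOR_RGB2HSV)
def reg(m,u0,u1,v0,v1):
    o=np.zeros_like(m);o[v0:v1,u0:u1]=m[v0:v1,u0:u1];return o
H,S,V=h[...,0],h[...,1],h[...,2]
red=reg(((H<8)|(H>172))&(S>110)&(V>60),225,252,195,220)
def cen(m): v,u=np.nonzero(m);return np.array([u.mean(),v.mean()]),len(u)
for n,m,zz in(('red',red,.192),('green',reg((H>40)&(H<85)&(S>110),205,225,205,228),.19),('blue',reg((H>95)&(H<130)&(S>110),182,202,214,234),.19),('bush',reg((H>12)&(H<32)&(S>110),316,342,198,220),.158)):
    c,q=cen(m); print(n,c,q,on_plane(c,zz,K,k,W).round(4),'depth',np.median(C[m>0],0).round(4))
z2=np.load('scene0.npz');p2,d2,K2,k2,W2=[z2[i] for i in('p','d','K','k','W')];k2=float(k2)
h2=cv2.cvtColor(p2,cv2.COLOR_RGB2HSV);H,S,V=h2[...,0],h2[...,1],h2[...,2]
for n,m,zz in(('red',reg(((H<8)|(H>172))&(S>110)&(V>60),310,332,218,240),.192),('bush',reg((H>12)&(H<32)&(S>110),218,242,193,209),.158)):
    c,q=cen(m); print(n,c,q,on_plane(c,zz,K2,k2,W2).round(4))
E
```

```text
red [237.025 205.325] 40 [[0.5552 0.1373 0.192 ]] depth [0.5553 0.1374 0.1913]
green [215.1372549  215.98039216] 51 [[0.525  0.1982 0.19  ]] depth [0.5269 0.1995 0.1739]
blue [191.77966102 224.05084746] 59 [[0.5019 0.2628 0.19  ]] depth [0.5039 0.2652 0.1745]
bush [328.05172414 208.72413793] 116 [[ 0.5535 -0.1211  0.158 ]] depth [ 0.5609 -0.1248  0.1536]
red [319.74509804 224.17647059] 51 [[0.5546 0.1405 0.192 ]]
bush [228.39583333 200.375     ] 96 [[ 0.5546 -0.1177  0.158 ]]
```

>>> {"method": "step_arm", "body": {
  "deltas": [
    {"dp": [0.71, -0.638, -0.22], "roll": 0},
    {"dp": [0.71, -0.638, -0.22], "roll": 0},
    {"dp": [0.71, -0.638, -0.22], "roll": 0},
    {"dp": [0.71, -0.638, -0.22], "roll": 0},
    {"dp": [0.71, -0.638, -0.22], "roll": 0}
  ],
  "claw": 1
}}

```text
time: 0.6
ee_pos: [0.29, -0.3677, 0.2752]
tcp_rot: [[0.937, 0.35, -0.0], [0.35, -0.937, 0.001], [-0.0, -0.001, -1.0]]
ft_force: [0.4, 0.8, 1.3]
finger_gap: 0.0854
grip_force: 0.0
```

>>> {"method": "step_arm", "body": {
  "deltas": [
    {"dp": [0.71, -0.638, -0.22], "roll": 0},
    {"dp": [0.71, -0.638, -0.22], "roll": 0},
    {"dp": [0.71, -0.638, -0.22], "roll": 0},
    {"dp": [0.71, -0.638, -0.22], "roll": 0},
    {"dp": [0.71, -0.638, -0.22], "roll": 0}
  ]
}}

```text
time: 1.1
ee_pos: [0.3783, -0.1985, 0.3194]
tcp_rot: [[0.937, 0.35, -0.0], [0.35, -0.937, 0.0], [-0.0, -0.0, -1.0]]
ft_force: [0.6, -0.7, 0.5]
finger_gap: 0.0856
grip_force: 0.0
```

>>> {"method": "step_arm", "body": {
  "deltas": [
    {"dp": [0, 0, 0], "roll": -0.0973},
    {"dp": [0, 0, 0], "roll": -0.0973},
    {"dp": [0, 0, 0], "roll": -0.0973},
    {"dp": [0, 0, 0], "roll": -0.0973},
    {"dp": [0, 0, 0], "roll": -0.0973}
  ]
}}

```text
time: 1.6
ee_pos: [0.3778, -0.1998, 0.3189]
tcp_rot: [[0.459, 0.888, -0.001], [0.888, -0.459, 0.0], [0.0, -0.001, -1.0]]
ft_force: [0.0, -1.0, -0.6]
finger_gap: 0.0854
grip_force: 0.0
```

>>> {"method": "step_arm", "body": {
  "deltas": [
    {"dp": [0, 0, 0], "roll": -0.0973},
    {"dp": [0, 0, 0], "roll": -0.0973},
    {"dp": [0, 0, 0], "roll": -0.0973},
    {"dp": [0, 0, 0], "roll": -0.0973},
    {"dp": [0, 0, 0], "roll": -0.0973}
  ]
}}

```text
time: 2.1
ee_pos: [0.3778, -0.1999, 0.3189]
tcp_rot: [[-0.25, 0.968, -0.001], [0.968, 0.25, 0.0], [0.001, -0.001, -1.0]]
ft_force: [-0.7, 0.1, -0.3]
finger_gap: 0.0853
grip_force: 0.0
```

>>> {"method": "step_arm", "body": {
  "deltas": [
    {"dp": [0, 0, 0], "roll": -0.0973},
    {"dp": [0, 0, 0], "roll": 0}
  ]
}}

```text
time: 2.3
ee_pos: [0.3778, -0.2, 0.3189]
tcp_rot: [[-0.383, 0.924, -0.001], [0.924, 0.383, 0.0], [0.001, -0.0, -1.0]]
ft_force: [0.4, -0.1, -0.3]
finger_gap: 0.0854
grip_force: 0.0
```

>>> {"method": "step_arm", "body": {
  "deltas": [
    {"dp": [0.613, 0.734, 0], "roll": 0},
    {"dp": [0.613, 0.734, 0], "roll": 0},
    {"dp": [0.613, 0.734, 0], "roll": 0},
    {"dp": [0.613, 0.734, 0], "roll": 0},
    {"dp": [0.613, 0.734, 0], "roll": 0}
  ]
}}

```text
time: 2.8
ee_pos: [0.4671, -0.0292, 0.3192]
tcp_rot: [[-0.379, 0.926, -0.0], [0.926, 0.379, -0.0], [-0.0, -0.0, -1.0]]
ft_force: [0.3, -0.5, -0.9]
finger_gap: 0.0855
grip_force: 0.0
```

```bash
python3 - <<'E'
from h import *
p,d,K,k,W=grab('wrist'); save('w1',p); np.savez('w1',p=p,d=d,K=K,k=k,W=W)
print(env.calibration('wrist')['T_tool_cam'],K,W[:3,3])
E
```

```text
[[-3.62772246e-04 -9.50706373e-01 -3.10092344e-01  7.97517752e-02]
 [ 9.99999648e-01 -1.10217396e-04 -8.31970678e-04  2.62180429e-04]
 [ 7.56782255e-04 -3.10092536e-01  9.50706078e-01 -1.42960027e-01]
 [ 0.00000000e+00  0.00000000e+00  0.00000000e+00  1.00000000e+00]] [[341.51620988   0.         277.11962864]
 [  0.         341.51620988 212.15192504]
 [  0.           0.           1.        ]] [0.43721028 0.04469115 0.4621197 ]
```

>>> {"method": "step_arm", "body": {
  "deltas": [
    {"dp": [0.613, 0.734, 0], "roll": 0},
    {"dp": [0.613, 0.734, 0], "roll": 0},
    {"dp": [0.613, 0.734, 0], "roll": 0},
    {"dp": [0.613, 0.734, 0], "roll": 0},
    {"dp": [0.613, 0.734, 0], "roll": 0}
  ]
}}

```text
time: 3.35
ee_pos: [0.5559, 0.1402, 0.319]
tcp_rot: [[-0.379, 0.925, -0.0], [0.925, 0.379, -0.0], [-0.0, -0.0, -1.0]]
ft_force: [0.1, -1.2, -0.1]
finger_gap: 0.0856
grip_force: 0.0
```

>>> {"method": "step_arm", "body": {
  "deltas": [
    {"dp": [0, 0, 0], "roll": 0},
    {"dp": [0, 0, 0], "roll": 0}
  ]
}}

```text
time: 3.55
ee_pos: [0.5553, 0.1393, 0.3184]
tcp_rot: [[-0.382, 0.924, -0.002], [0.924, 0.382, -0.001], [0.0, -0.002, -1.0]]
ft_force: [0.1, 0.4, -0.6]
finger_gap: 0.0855
grip_force: 0.0
```

```bash
python3 - <<'E'
from h import *
p,d,K,k,W=grab('wrist'); save('w2',p); np.savez('w2',p=p,d=d,K=K,k=k,W=W)
a=cv2.imread('pics/w1.png');b=cv2.imread('pics/w2.png')
cv2.imwrite('pics/w12.png',cv2.resize(np.vstack([a,b]),(400,600)) if 0 else cv2.resize(np.hstack([a,b]),(800,300)))
print(env.sense()['ee_pos'],W[:3,3])
E
```

```text
[0.55507722 0.13851612 0.31873276] [0.52537125 0.2131668  0.46133974]
```

View pics/w12.png

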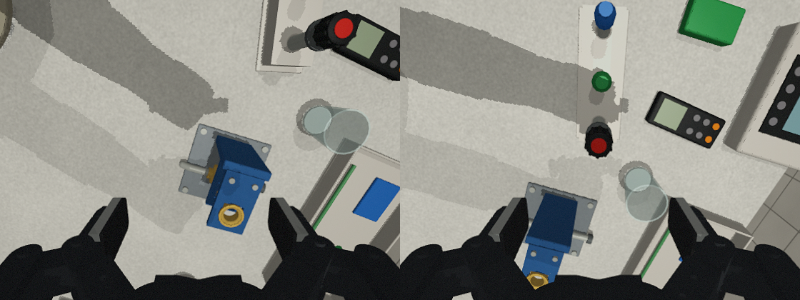

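Left half (w1): upper bush ring at about (323,301) full-size, red cap at (481,38). Right half (w2): red cap at about (277,204), green probe (282,115), beaker right of the rod, row vertical in the picture.

```bash
python3 - <<'E'
from h import *
def load(n):
    z=np.load(n+'.npz');k=float(z['k']);return z['p'],z['d'],z['K'],k,z['W']
p,d,K,k,W=load('w2'); h=cv2.cvtColor(p,cv2.COLOR_RGB2HSV);H,S,V=cv2.split(h)
def cc(m,u0,u1,v0,v1,hull=False):
    o=np.zeros_like(m,np.uint8);o[v0:v1,u0:u1]=m[v0:v1,u0:u1]
    cs=max(cv2.findContours(o,cv2.RETR_EXTERNAL,cv2.CHAIN_APPROX_NONE)[0],key=cv2.contourArea)
    e=cv2.fitEllipse(cv2.convexHull(cs)); print('ell',e); return e[0]
C=cloud(d,K,k,W)
red=((H<8)|(H>172))&(S>120)&(V>50)
c=cc(red,255,300,180,225);print('rod',on_plane(c,.192,K,k,W),C[int(c[1]),int(c[0])])
g=(H>40)&(H<85)&(S>100)
c=cc(g,260,300,95,135);print('green',on_plane(c,.19,K,k,W))
p,d,K,k,W=load('w1'); H,S,V=cv2.split(cv2.cvtColor(p,cv2.COLOR_RGB2HSV));C=cloud(d,K,k,W)
c=cc((H>10)&(H<35)&(S>100)&(V>70),298,350,275,325);print('bush',on_plane(c,.158,K,k,W))
red=((H<8)|(H>172))&(S>120)&(V>50)
c=cc(red,450,510,10,70);print('rod',on_plane(c,.192,K,k,W))
M=(H>10)&(H<35)&(S>100)&(V>70);M[:275]=0;M[325:]=0;M[:,:298]=0;M[:,350:]=0
print(np.percentile(C[M][:,2],[5,50,95]))
E
```

```text
ell ((277.76605224609375, 203.4659423828125), (22.105369567871094, 22.59107780456543), 93.8129653930664)
rod [[0.55585751 0.13885528 0.192     ]] [0.55509716 0.13904747 0.19223084]
ell ((281.7900085449219, 113.86090850830078), (27.10334014892578, 28.40228271484375), 176.571533203125)
green [[0.53162289 0.20552515 0.19      ]]
ell ((322.9714660644531, 300.8780517578125), (33.16329574584961, 35.582523345947266), 92.6534423828125)
bush [[ 0.55408984 -0.11796141  0.158     ]]
ell ((480.9146728515625, 39.05997848510742), (25.26654624938965, 30.344444274902344), 33.51362609863281)
rod [[0.5562052  0.13920807 0.192     ]]
[0.14320844 0.156429   0.15892497]
```

>>> {"method": "step_arm", "body": {
  "deltas": [
    {"dp": [0, 0.02, 0.8], "roll": 0},
    {"dp": [0, 0, 0.8], "roll": 0},
    {"dp": [0, 0, 0.8], "roll": 0},
    {"dp": [0, 0, 0.8], "roll": 0},
    {"dp": [0, 0, 0.8], "roll": 0}
  ]
}}

```text
time: 4.1
ee_pos: [0.5557, 0.1374, 0.1587]
tcp_rot: [[-0.379, 0.925, 0.001], [0.925, 0.379, -0.0], [-0.001, 0.001, -1.0]]
ft_force: [-0.4, 0.6, -0.4]
finger_gap: 0.0855
grip_force: 0.0
```

>>> {"method": "step_arm", "body": {
  "deltas": [
    {"dp": [0, 0, 0], "roll": 0},
    {"dp": [0, 0, 0], "roll": 0},
    {"dp": [0, 0, 0], "roll": 0},
    {"dp": [0, 0, 0], "roll": 0},
    {"dp": [0, 0, 0], "roll": 0}
  ],
  "claw": 0,
  "squeeze": 35
}}

```text
time: 4.6
ee_pos: [0.5576, 0.139, 0.1616]
tcp_rot: [[-0.382, 0.924, 0.004], [0.924, 0.382, 0.0], [-0.001, 0.004, -1.0]]
ft_force: [-0.7, -1.0, 5.8]
finger_gap: 0.0312
grip_force: 34.4
```

>>> {"method": "step_arm", "body": {
  "deltas": [
    {"dp": [0, 0, 0], "roll": 0},
    {"dp": [0, 0, 0], "roll": 0},
    {"dp": [0, 0, 0], "roll": 0},
    {"dp": [0, 0, 0], "roll": 0},
    {"dp": [0, 0, 0], "roll": 0}
  ]
}}

```text
time: 5.1
ee_pos: [0.5576, 0.1391, 0.1617]
tcp_rot: [[-0.382, 0.924, 0.004], [0.924, 0.382, -0.0], [-0.002, 0.004, -1.0]]
ft_force: [-1.0, -1.1, 6.5]
finger_gap: 0.0315
grip_force: 34.4
```

>>> {"method": "step_arm", "body": {
  "deltas": [
    {"dp": [0, 0, -0.4], "roll": 0},
    {"dp": [0, 0, -0.5], "roll": 0},
    {"dp": [0, 0, -0.6], "roll": 0},
    {"dp": [0, 0, -0.7], "roll": 0},
    {"dp": [0, 0, -0.7], "roll": 0}
  ]
}}

```text
time: 5.6
ee_pos: [0.5557, 0.1391, 0.2759]
tcp_rot: [[-0.383, 0.924, -0.001], [0.924, 0.383, -0.0], [0.0, -0.001, -1.0]]
ft_force: [0.9, -0.7, -4.0]
finger_gap: 0.0309
grip_force: 35.9
```

>>> {"method": "step_arm", "body": {
  "deltas": [
    {"dp": [0, 0, -0.7], "roll": 0},
    {"dp": [0, 0, -0.7], "roll": 0},
    {"dp": [0, 0, -0.4], "roll": 0},
    {"dp": [0, 0, 0], "roll": 0},
    {"dp": [0, 0, 0], "roll": 0}
  ]
}}

```text
time: 6.1
ee_pos: [0.5562, 0.1391, 0.3466]
tcp_rot: [[-0.383, 0.924, -0.001], [0.924, 0.383, -0.0], [0.0, -0.001, -1.0]]
ft_force: [0.1, -0.1, -4.6]
finger_gap: 0.0309
grip_force: 36.0
```

>>> {"method": "step_arm", "body": {
  "deltas": [
    {"dp": [-0.4, -0.17, 0], "roll": 0},
    {"dp": [-0.65, -0.28, 0], "roll": 0},
    {"dp": [-0.8, -0.34, 0], "roll": 0},
    {"dp": [-0.8, -0.34, 0], "roll": 0},
    {"dp": [-0.8, -0.34, 0], "roll": 0}
  ]
}}

```text
time: 6.6
ee_pos: [0.5538, -0.0119, 0.3452]
tcp_rot: [[-0.383, 0.924, -0.003], [0.924, 0.383, 0.0], [0.002, -0.003, -1.0]]
ft_force: [0.6, -0.2, -4.8]
finger_gap: 0.0314
grip_force: 36.0
```

>>> {"method": "step_arm", "body": {
  "deltas": [
    {"dp": [-0.8, -0.34, 0], "roll": 0},
    {"dp": [-0.8, -0.34, 0], "roll": 0},
    {"dp": [-0.6, -0.25, 0], "roll": 0},
    {"dp": [-0.27, -0.107, 0], "roll": 0},
    {"dp": [0, 0, 0], "roll": 0}
  ]
}}

```text
time: 7.1
ee_pos: [0.5536, -0.1193, 0.3455]
tcp_rot: [[-0.38, 0.925, -0.003], [0.925, 0.38, 0.001], [0.002, -0.002, -1.0]]
ft_force: [-0.6, 0.7, -4.3]
finger_gap: 0.031
grip_force: 35.9
```

>>> {"method": "step_arm", "body": {
  "deltas": [
    {"dp": [0, 0, 0], "roll": 0},
    {"dp": [0, 0, 0], "roll": 0},
    {"dp": [0, 0, 0], "roll": 0}
  ]
}}

```text
time: 7.4
ee_pos: [0.5542, -0.1168, 0.3473]
tcp_rot: [[-0.384, 0.923, 0.0], [0.923, 0.384, 0.0], [0.0, 0.0, -1.0]]
ft_force: [-0.3, -0.3, -4.0]
finger_gap: 0.031
grip_force: 35.9
```

```bash
python3 - <<'E'
from h import *
s=env.sense();print(s['ee_pos'],s['joints'].round(3))
o=[]
for n in('wrist','scene'):
    p,d,K,k,W=grab(n); np.savez(n+'3',p=p,d=d,K=K,k=k,W=W)
    o.append(p if n=='wrist' else cv2.resize(p[110:270,150:363],(560,420),interpolation=cv2.INTER_CUBIC))
save('ws3',cv2.resize(np.hstack(o),(800,300)))
E
```

```text
[ 0.55419845 -0.11681462  0.34732607] [-0.35   0.297  0.305  1.579  0.     0.827]
```

View pics/ws3.png

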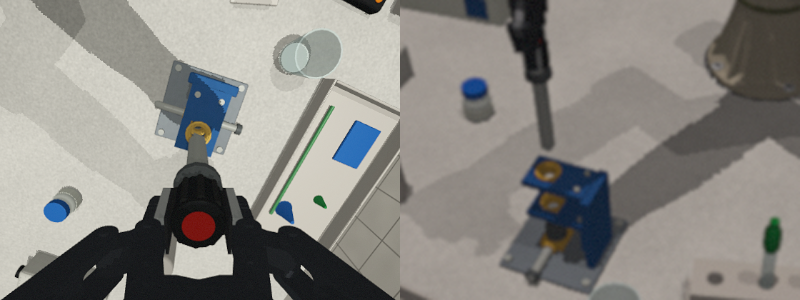

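Left (wrist): bush ring at about (279,184) full-size directly behind the shaft, cap at (277,316). Right (scene): the rod hangs just above the upper bush, nearly in line.

```bash
python3 - <<'E'
from h import *
from scipy.optimize import least_squares
tcp=np.array([.5542,-.1168])
for n in('wrist3','scene3','top'):
    if n=='top':p,d,K,k,W=grab('top')
    else:
        z=np.load(n+'.npz');p,d,K,W=z['p'],z['d'],z['K'],z['W'];k=float(z['k'])
    C=cloud(d,K,k,W); H,S,V=cv2.split(cv2.cvtColor(p,cv2.COLOR_RGB2HSV))
    r=np.linalg.norm(C[...,:2]-tcp,axis=2); ok=(d>0)&(r<.03)
    print(n,'minz above bush',np.percentile(C[ok&(C[...,2]>.17)][:,2],[0,1,2]) if (ok&(C[...,2]>.17)).any() else 0)
    P=C[ok&(C[...,2]>.222)&(C[...,2]<.318)]
    if len(P)>40:
        f=lambda q:np.hypot(P[:,0]-q[0]-q[2]*(P[:,2]-.27),P[:,1]-q[1]-q[3]*(P[:,2]-.27))-.010
        s=least_squares(f,[*tcp,0,0],loss='soft_l1',f_scale=.002); print(' shaft',len(P),s.x.round(4),np.std(s.fun).round(4))
    # upper bush flange by colour + height
    M=ok=(d>0)&(np.linalg.norm(C[...,:2]-[.554,-.118],axis=2)<.03)&(C[...,2]>.145)&(C[...,2]<.166)&(H>10)&(H<35)&(S>90)
    if M.sum()>20:
        v,u=np.nonzero(M); e=cv2.fitEllipse(cv2.convexHull(np.c_[u,v].astype(np.int32)))
        print(' bush',M.sum(),e[0],e[1],on_plane(e[0],.158,K,k,W).round(4)[0],np.median(C[M],0).round(4))
    M=(d>0)&(r<.03)&(((H<8)|(H>172))&(S>120))&(C[...,2]>.3)
    if M.sum()>20:
        v,u=np.nonzero(M);print(' cap',on_plane([u.mean(),v.mean()],.3778,K,k,W).round(4)[0],np.median(C[M],0).round(4))
E
```

```text
wrist3 minz above bush [0.19985082 0.24617523 0.2707    ]
 shaft 932 [ 0.5535 -0.1164  0.0077  0.0025] 0.0002
 bush 493 (277.154296875, 186.78077697753906) (34.50087356567383, 36.6009635925293) [ 0.555  -0.1186  0.158 ] [ 0.5508 -0.1136  0.1574]
 cap [ 0.5541 -0.1159  0.3778] [ 0.554  -0.1157  0.3782]
scene3 minz above bush [0.20036376 0.2048297  0.20920738]
 shaft 248 [ 0.5516 -0.1149  0.0047 -0.0023] 0.0013
 bush 95 (228.46511840820312, 200.91818237304688) (10.437984466552734, 13.316279411315918) [ 0.5562 -0.1164  0.158 ] [ 0.5493 -0.1218  0.1563]
top minz above bush [0.75741726 0.81732175 0.81994769]
```

>>> {"method": "step_arm", "body": {
  "deltas": [
    {"dp": [-0.056, 0.018, 0], "roll": 0},
    {"dp": [0, 0, 0.3], "roll": 0},
    {"dp": [0, 0, 0.3], "roll": 0},
    {"dp": [0, 0, 0.3], "roll": 0},
    {"dp": [0, 0, 0], "roll": 0}
  ]
}}

```text
time: 8.05
ee_pos: [0.555, -0.1197, 0.3095]
tcp_rot: [[-0.382, 0.924, -0.003], [0.924, 0.382, 0.001], [0.002, -0.002, -1.0]]
ft_force: [-0.3, -0.2, -4.9]
finger_gap: 0.0306
grip_force: 35.9
```

>>> {"method": "step_arm", "body": {
  "deltas": [
    {"dp": [0, 0, 0.05], "roll": 0},
    {"dp": [0, 0, 0.05], "roll": 0},
    {"dp": [0, 0, 0.05], "roll": 0},
    {"dp": [0, 0, 0.05], "roll": 0},
    {"dp": [0, 0, 0.05], "roll": 0}
  ]
}}

```text
time: 8.55
ee_pos: [0.5558, -0.12, 0.3014]
tcp_rot: [[-0.382, 0.924, 0.0], [0.924, 0.382, -0.0], [-0.0, 0.0, -1.0]]
ft_force: [-0.7, -0.7, -5.0]
finger_gap: 0.031
grip_force: 35.9
```

>>> {"method": "step_arm", "body": {
  "deltas": [
    {"dp": [0, 0, 0.05], "roll": 0},
    {"dp": [0, 0, 0.05], "roll": 0},
    {"dp": [0, 0, 0.05], "roll": 0},
    {"dp": [0, 0, 0.05], "roll": 0},
    {"dp": [0, 0, 0], "roll": 0}
  ]
}}

```text
time: 9.05
ee_pos: [0.5556, -0.1199, 0.2929]
tcp_rot: [[-0.382, 0.924, -0.0], [0.924, 0.382, 0.0], [0.0, -0.0, -1.0]]
ft_force: [-0.3, 0.3, -5.4]
finger_gap: 0.031
grip_force: 36.0
```

>>> {"method": "step_arm", "body": {
  "deltas": [
    {"dp": [0, 0, 0.08], "roll": 0},
    {"dp": [0, 0, 0.08], "roll": 0},
    {"dp": [0, 0, 0.08], "roll": 0},
    {"dp": [0, 0, 0.08], "roll": 0},
    {"dp": [0, 0, 0], "roll": 0}
  ]
}}

```text
time: 9.55
ee_pos: [0.5558, -0.1198, 0.2799]
tcp_rot: [[-0.383, 0.924, -0.0], [0.924, 0.383, 0.0], [0.0, 0.0, -1.0]]
ft_force: [1.1, 0.4, -4.3]
finger_gap: 0.031
grip_force: 35.8
```

```bash
python3 - <<'E'
from h import *
s=env.sense();print(s['ee_pos'],s['ft_force'].round(2),s['moment'].round(3))
E
```

```text
[ 0.55578565 -0.1198121   0.27990533] [ 1.13  0.38 -4.35] [ 0.03  -0.474  0.032]
```

>>> {"method": "step_arm", "body": {
  "deltas": [
    {"dp": [-0.007, 0.017, 0.08], "roll": 0},
    {"dp": [0, 0, 0.08], "roll": 0},
    {"dp": [0, 0, 0.08], "roll": 0},
    {"dp": [0, 0, 0.08], "roll": 0},
    {"dp": [0, 0, 0], "roll": 0}
  ]
}}

```text
time: 10.05
ee_pos: [0.5562, -0.1199, 0.267]
tcp_rot: [[-0.382, 0.924, -0.001], [0.924, 0.382, 0.0], [0.001, -0.001, -1.0]]
ft_force: [0.4, 0.4, -4.6]
finger_gap: 0.0309
grip_force: 35.9
```

```bash
cat > s.py <<'E'
from h import *
s=env.sense();print(s['ee_pos'],s['ft_force'].round(2),s['moment'].round(3))
E
python3 s.py
```

```text
[ 0.55619452 -0.11986323  0.26702687] [ 0.35  0.37 -4.56] [-0.114 -0.097  0.001]
```

>>> {"method": "step_arm", "body": {
  "deltas": [
    {"dp": [0, 0, 0.1], "roll": 0},
    {"dp": [0, 0, 0.1], "roll": 0},
    {"dp": [0, 0, 0.1], "roll": 0},
    {"dp": [0, 0, 0.1], "roll": 0},
    {"dp": [0, 0, 0.05], "roll": 0}
  ]
}}

```text
time: 10.55
ee_pos: [0.5562, -0.1198, 0.2491]
tcp_rot: [[-0.382, 0.924, -0.001], [0.924, 0.382, 0.0], [0.0, -0.001, -1.0]]
ft_force: [-0.8, -0.4, -5.5]
finger_gap: 0.0312
grip_force: 36.0
```

```bash
python3 s.py
```

```text
[ 0.55621184 -0.11984327  0.24907232] [-0.79 -0.43 -5.52] [-0.023 -0.018  0.011]
```

>>> {"method": "step_arm", "body": {
  "deltas": [
    {"dp": [0, 0, 0.06], "roll": 0},
    {"dp": [0, 0, 0.06], "roll": 0},
    {"dp": [0, 0, 0.06], "roll": 0},
    {"dp": [0, 0, 0.06], "roll": 0},
    {"dp": [0, 0, 0.06], "roll": 0}
  ]
}}

```text
time: 11.05
ee_pos: [0.5565, -0.12, 0.2375]
tcp_rot: [[-0.382, 0.924, 0.0], [0.924, 0.382, -0.0], [-0.0, 0.0, -1.0]]
ft_force: [-0.8, -0.8, -4.5]
finger_gap: 0.0312
grip_force: 36.0
```

```bash
python3 s.py
```

```text
[ 0.55645448 -0.11995338  0.23752004] [-0.79 -0.8  -4.48] [-0.004  0.002 -0.   ]
```

>>> {"method": "step_arm", "body": {
  "deltas": [
    {"dp": [0, 0, 0.07], "roll": 0},
    {"dp": [0, 0, 0.07], "roll": 0},
    {"dp": [0, 0, 0.07], "roll": 0},
    {"dp": [0, 0, 0.07], "roll": 0},
    {"dp": [0, 0, 0.07], "roll": 0}
  ]
}}

```text
time: 11.55
ee_pos: [0.5564, -0.1199, 0.2235]
tcp_rot: [[-0.382, 0.924, -0.0], [0.924, 0.382, -0.0], [-0.0, -0.0, -1.0]]
ft_force: [-0.5, 0.1, -5.4]
finger_gap: 0.0306
grip_force: 36.0
```

```bash
python3 s.py
```

```text
[ 0.55640141 -0.11990848  0.22346854] [-0.49  0.11 -5.37] [ 0.049 -0.024  0.006]
```

>>> {"method": "step_arm", "body": {
  "deltas": [
    {"dp": [0, 0, 0.07], "roll": 0},
    {"dp": [0, 0, 0.07], "roll": 0},
    {"dp": [0, 0, 0.07], "roll": 0},
    {"dp": [0, 0, 0.07], "roll": 0},
    {"dp": [0, 0, 0.07], "roll": 0}
  ]
}}

```text
time: 12.05
ee_pos: [0.5564, -0.1199, 0.2095]
tcp_rot: [[-0.382, 0.924, 0.0], [0.924, 0.382, -0.0], [-0.0, 0.0, -1.0]]
ft_force: [-0.1, -0.1, -3.5]
finger_gap: 0.0308
grip_force: 36.0
```

```bash
python3 s.py
```

```text
[ 0.556431   -0.11993738  0.20947691] [-0.1  -0.07 -3.55] [-0.039 -0.03  -0.034]
```

>>> {"method": "step_arm", "body": {
  "deltas": [
    {"dp": [0, 0, 0.1], "roll": 0},
    {"dp": [0, 0, 0.1], "roll": 0},
    {"dp": [0, 0, 0.1], "roll": 0},
    {"dp": [0, 0, 0.1], "roll": 0},
    {"dp": [0, 0, 0], "roll": 0}
  ]
}}

```text
time: 12.55
ee_pos: [0.5562, -0.1198, 0.1929]
tcp_rot: [[-0.382, 0.924, -0.001], [0.924, 0.382, 0.0], [0.001, -0.001, -1.0]]
ft_force: [0.3, -0.1, -5.2]
finger_gap: 0.0313
grip_force: 35.9
```

>>> {"method": "step_arm", "body": {
  "deltas": [
    {"dp": [0, 0, 0.025], "roll": 0},
    {"dp": [0, 0, 0.025], "roll": 0},
    {"dp": [0, 0, 0.025], "roll": 0},
    {"dp": [0, 0, 0.025], "roll": 0},
    {"dp": [0, 0, 0], "roll": 0}
  ]
}}

```text
time: 13.05
ee_pos: [0.5566, -0.12, 0.19]
tcp_rot: [[-0.382, 0.924, 0.001], [0.924, 0.382, -0.0], [-0.001, 0.0, -1.0]]
ft_force: [0.5, 0.6, -1.8]
finger_gap: 0.031
grip_force: 36.3
```

```bash
python3 s.py
```

```text
[ 0.55659225 -0.12003423  0.19004821] [ 0.47  0.63 -1.76] [-0.054  0.098  0.002]
```

>>> {"method": "step_arm", "body": {
  "deltas": [
    {"dp": [0, 0, 0.025], "roll": 0},
    {"dp": [0, 0, 0.025], "roll": 0},
    {"dp": [0, 0, 0], "roll": 0}
  ]
}}

```text
time: 13.35
ee_pos: [0.5571, -0.1203, 0.1893]
tcp_rot: [[-0.382, 0.924, 0.002], [0.924, 0.382, -0.001], [-0.002, 0.002, -1.0]]
ft_force: [-1.4, 1.1, 6.0]
finger_gap: 0.0308
grip_force: 37.4
```

```bash
python3 s.py
```

```text
[ 0.55706198 -0.12031968  0.18928451] [-1.36  1.13  6.  ] [-0.03   0.51   0.021]
```

>>> {"method": "step_arm", "body": {
  "deltas": [
    {"dp": [0, 0, 0], "roll": 0.04},
    {"dp": [0, 0, 0], "roll": 0.04},
    {"dp": [0, 0, 0], "roll": 0.04},
    {"dp": [0, 0, 0], "roll": 0}
  ]
}}

```text
time: 13.75
ee_pos: [0.5571, -0.1204, 0.1896]
tcp_rot: [[-0.209, 0.978, 0.003], [0.978, 0.209, -0.002], [-0.002, 0.002, -1.0]]
ft_force: [-2.1, -0.1, 7.1]
finger_gap: 0.0311
grip_force: 37.3
```

```bash
python3 s.py
```

```text
[ 0.55706211 -0.12038894  0.18961908] [-2.11 -0.08  7.11] [-0.031  0.488  0.014]
```

>>> {"method": "step_arm", "body": {
  "deltas": [
    {"dp": [0, 0, 0], "roll": 0.04},
    {"dp": [0, 0, 0], "roll": 0.04},
    {"dp": [0, 0, 0], "roll": 0.04},
    {"dp": [0, 0, 0], "roll": 0}
  ]
}}

```text
time: 14.15
ee_pos: [0.5569, -0.1204, 0.1897]
tcp_rot: [[-0.031, 1.0, 0.003], [1.0, 0.031, -0.002], [-0.002, 0.002, -1.0]]
ft_force: [-2.7, -0.5, 8.0]
finger_gap: 0.0309
grip_force: 37.4
```

>>> {"method": "step_arm", "body": {
  "deltas": [
    {"dp": [0, 0, 0], "roll": 0.04},
    {"dp": [0, 0, 0], "roll": 0.04},
    {"dp": [0, 0, 0], "roll": 0.04},
    {"dp": [0, 0, 0], "roll": 0}
  ]
}}

```text
time: 14.55
ee_pos: [0.5568, -0.1204, 0.1897]
tcp_rot: [[0.148, 0.989, 0.002], [0.989, -0.148, -0.002], [-0.001, 0.003, -1.0]]
ft_force: [-3.2, -0.2, 8.2]
finger_gap: 0.031
grip_force: 37.4
```

>>> {"method": "step_arm", "body": {
  "deltas": [
    {"dp": [0, 0, 0], "roll": 0.04},
    {"dp": [0, 0, 0], "roll": 0.04},
    {"dp": [0, 0, 0], "roll": 0.04},
    {"dp": [0, 0, 0], "roll": 0}
  ]
}}

```text
time: 14.95
ee_pos: [0.5567, -0.1204, 0.1897]
tcp_rot: [[0.323, 0.946, 0.002], [0.946, -0.323, -0.002], [-0.001, 0.003, -1.0]]
ft_force: [-2.4, -0.3, 8.7]
finger_gap: 0.031
grip_force: 37.4
```

>>> {"method": "step_arm", "body": {
  "deltas": [
    {"dp": [0, 0, 0], "roll": 0.04},
    {"dp": [0, 0, 0], "roll": 0.04},
    {"dp": [0, 0, 0], "roll": 0.04},
    {"dp": [0, 0, 0], "roll": 0}
  ]
}}

```text
time: 15.35
ee_pos: [0.5567, -0.1203, 0.1896]
tcp_rot: [[0.487, 0.873, 0.002], [0.873, -0.487, -0.002], [-0.0, 0.002, -1.0]]
ft_force: [-2.9, -0.0, 7.8]
finger_gap: 0.0313
grip_force: 37.4
```

>>> {"method": "step_arm", "body": {
  "deltas": [
    {"dp": [0, 0, 0], "roll": 0.04},
    {"dp": [0, 0, 0], "roll": 0.04},
    {"dp": [0, 0, 0], "roll": 0.04},
    {"dp": [0, 0, 0], "roll": 0}
  ]
}}

```text
time: 15.75
ee_pos: [0.5566, -0.1203, 0.1891]
tcp_rot: [[0.636, 0.772, 0.002], [0.772, -0.636, -0.001], [-0.0, 0.002, -1.0]]
ft_force: [-1.7, -0.5, 1.8]
finger_gap: 0.031
grip_force: 36.8
```

```bash
python3 s.py
```

```text
[ 0.55663179 -0.12027332  0.18908434] [-1.67 -0.51  1.81] [-0.063  0.523 -0.023]
```

>>> {"method": "step_arm", "body": {
  "deltas": [
    {"dp": [0, 0, 0.02], "roll": 0.02},
    {"dp": [0, 0, 0.02], "roll": 0.02},
    {"dp": [0, 0, 0], "roll": 0}
  ]
}}

```text
time: 16.05
ee_pos: [0.5565, -0.1204, 0.1862]
tcp_rot: [[0.681, 0.732, 0.0], [0.732, -0.681, -0.001], [-0.001, 0.001, -1.0]]
ft_force: [-2.5, -2.3, 1.4]
finger_gap: 0.0315
grip_force: 36.5
```

```bash
python3 s.py
```

```text
[ 0.5565104  -0.12035834  0.18616469] [-2.52 -2.3   1.4 ] [-0.616  0.33  -0.105]
```

>>> {"method": "step_arm", "body": {
  "deltas": [
    {"dp": [0, 0, 0.02], "roll": 0.02},
    {"dp": [0, 0, 0.02], "roll": 0.01},
    {"dp": [0, 0, 0.02], "roll": 0},
    {"dp": [0, 0, 0], "roll": 0}
  ]
}}

```text
time: 16.45
ee_pos: [0.5564, -0.1202, 0.1831]
tcp_rot: [[0.712, 0.702, -0.0], [0.702, -0.712, -0.0], [-0.001, -0.0, -1.0]]
ft_force: [-0.9, -3.5, -2.7]
finger_gap: 0.0307
grip_force: 35.9
```

```bash
python3 s.py
```

```text
[ 0.55642292 -0.12018088  0.18312459] [-0.86 -3.45 -2.69] [-0.971 -0.035  0.018]
```

>>> {"method": "step_arm", "body": {
  "deltas": [
    {"dp": [-0.012, 0.012, 0.02], "roll": 0},
    {"dp": [0, 0, 0.025], "roll": 0},
    {"dp": [0, 0, 0.025], "roll": 0},
    {"dp": [0, 0, 0], "roll": 0}
  ]
}}

```text
time: 16.85
ee_pos: [0.5564, -0.1205, 0.1806]
tcp_rot: [[0.712, 0.702, -0.0], [0.702, -0.712, 0.0], [0.0, -0.0, -1.0]]
ft_force: [0.0, -0.9, -1.9]
finger_gap: 0.0312
grip_force: 36.1
```

```bash
python3 s.py
```

```text
[ 0.55636968 -0.12048604  0.18064402] [ 0.01 -0.91 -1.92] [-0.547 -0.007 -0.039]
```

Nearly home. A little further, pressing lightly.

>>> {"method": "step_arm", "body": {
  "deltas": [
    {"dp": [-0.006, 0.006, 0.025], "roll": 0},
    {"dp": [0, 0, 0.02], "roll": 0},
    {"dp": [0, 0, 0], "roll": 0},
    {"dp": [0, 0, 0], "roll": 0}
  ]
}}

```text
time: 17.25
ee_pos: [0.5564, -0.1206, 0.1803]
tcp_rot: [[0.712, 0.702, 0.001], [0.702, -0.712, 0.0], [0.001, 0.001, -1.0]]
ft_force: [-3.3, 0.2, 5.9]
finger_gap: 0.0308
grip_force: 36.9
```

```bash
python3 s.py
```

```text
[ 0.5564097  -0.12059101  0.18029317] [-3.32  0.21  5.91] [-0.133  0.597  0.006]
```

>>> {"method": "step_arm", "body": {
  "deltas": [
    {"dp": [0, 0, 0], "roll": 0},
    {"dp": [0, 0, 0], "roll": 0},
    {"dp": [0, 0, 0], "roll": 0},
    {"dp": [0, 0, 0], "roll": 0},
    {"dp": [0, 0, 0], "roll": 0}
  ],
  "claw": 1
}}

```text
time: 17.75
ee_pos: [0.5564, -0.1209, 0.179]
tcp_rot: [[0.712, 0.702, -0.0], [0.702, -0.712, 0.0], [0.0, -0.0, -1.0]]
ft_force: [0.0, -0.4, -0.0]
finger_gap: 0.0854
grip_force: 0.0
```

>>> {"method": "step_arm", "body": {
  "deltas": [
    {"dp": [0, 0, -0.3], "roll": 0},
    {"dp": [0, 0, -0.5], "roll": 0},
    {"dp": [0, 0, -0.8], "roll": 0},
    {"dp": [0, 0, -0.8], "roll": 0},
    {"dp": [0, 0, -0.8], "roll": 0}
  ]
}}

```text
time: 18.25
ee_pos: [0.5563, -0.1209, 0.3093]
tcp_rot: [[0.712, 0.702, 0.001], [0.702, -0.712, -0.0], [0.0, 0.001, -1.0]]
ft_force: [0.0, 0.5, -0.7]
finger_gap: 0.0854
grip_force: 0.0
```

>>> {"method": "step_arm", "body": {
  "deltas": [
    {"dp": [-0.5, 0, -0.5], "roll": 0},
    {"dp": [-0.5, 0, 0], "roll": 0},
    {"dp": [0, 0, 0], "roll": 0},
    {"dp": [0, 0, 0], "roll": 0}
  ]
}}

```text
time: 18.65
ee_pos: [0.5279, -0.1491, 0.3278]
tcp_rot: [[0.713, 0.701, 0.001], [0.701, -0.713, -0.0], [0.001, 0.001, -1.0]]
ft_force: [-0.1, 0.3, 0.2]
finger_gap: 0.0854
grip_force: 0.0
```

```bash
python3 - <<'E'
from h import *
s=env.sense();print(s['ee_pos'],s['ft_force'].round(1))
o=[]
for n in('wrist','scene'):
    p,d,K,k,W=grab(n); C=cloud(d,K,k,W);H,S,V=cv2.split(cv2.cvtColor(p,cv2.COLOR_RGB2HSV))
    near=(d>0)&(np.linalg.norm(C[...,:2]-[.555,-.1185],axis=2)<.035)
    M=near&((H<8)|(H>172))&(S>120)&(C[...,2]>.18)
    B=near&(H>10)&(H<35)&(S>90)&(C[...,2]>.15)&(C[...,2]<.18)
    for m in(M,B): print(n,m.sum(),np.median(C[m],0).round(4) if m.any() else '')
    P=C[near&(C[...,2]>.15)]; print(np.histogram(P[:,2],np.arange(.15,.222,.004)))
    o.append(p if n=='wrist' else cv2.resize(p[140:260,170:330],(560,420),interpolation=cv2.INTER_CUBIC))
save('end',cv2.resize(np.hstack(o),(800,300)))
E
```

```text
[ 0.52792131 -0.14912692  0.32775121] [-0.1  0.3  0.2]
wrist 486 [ 0.5568 -0.1198  0.2112]
wrist 34 [ 0.5556 -0.1036  0.1577]
(array([2244,   66,   18,   36,   86,    0,    0,   10,   14,    8,   16,
         15,   17,   15,  460,  959,    0]), array([0.15 , 0.154, 0.158, 0.162, 0.166, 0.17 , 0.174, 0.178, 0.182,
       0.186, 0.19 , 0.194, 0.198, 0.202, 0.206, 0.21 , 0.214, 0.218]))
scene 45 [ 0.5574 -0.1157  0.2105]
scene 13 [ 0.5689 -0.1063  0.1587]
(array([149,  36,  18,  25,  37,   1,   5,   8,  16,  12,  14,  18,  16,
        19,  44,  45,   2]), array([0.15 , 0.154, 0.158, 0.162, 0.166, 0.17 , 0.174, 0.178, 0.182,
       0.186, 0.19 , 0.194, 0.198, 0.202, 0.206, 0.21 , 0.214, 0.218]))
```

View pics/end.png

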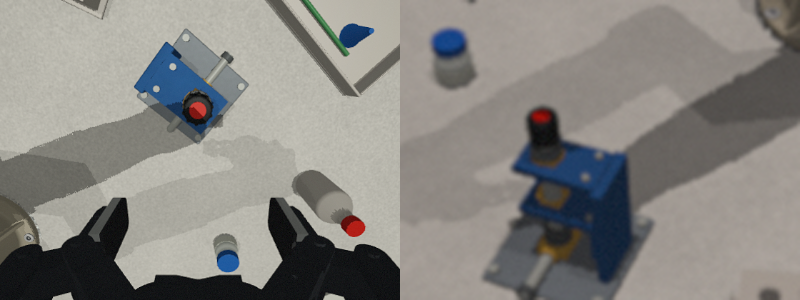

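The rod stands upright in the stand, cap at (198,109) left and (541,117) right, gripper clear. The cap reads 211 mm against 210 expected, so I'll check the seat more precisely.

```bash
python3 - <<'E'
from h import *
for i in range(2):
    p,d,K,k,W=grab('wrist'); C=cloud(d,K,k,W);H,S,V=cv2.split(cv2.cvtColor(p,cv2.COLOR_RGB2HSV))
    r=np.linalg.norm(C[...,:2]-[.5555,-.119],axis=2);near=(d>0)&(r<.04)
    z=C[...,2]
    M=near&((H<8)|(H>172))&(S>120)&(z>.2); P=C[M]
    A=np.c_[P[:,:2]-P[:,:2].mean(0),np.ones(len(P))]; print('cap plane',np.linalg.lstsq(A,P[:,2],rcond=None)[0].round(4), P.mean(0).round(4))
    c=z[near&(z>.1625)&(z<.172)];print('collar',len(c),np.median(c),np.percentile(c,[10,90]))
    a=near&(H>95)&(H<130)&(S>110)&(z>.14)&(z<.165);print('arm top',np.median(z[a]).round(4),np.percentile(z[a],[75,95]).round(4))
    b=near&(H>10)&(H<35)&(S>90)&(z>.15)&(z<.164);print('flange',b.sum(),np.percentile(z[b],[25,50,75]).round(4))
    c=C[near&(z>.1645)&(z<.172)]; A=np.c_[c[:,:2]-c[:,:2].mean(0),np.ones(len(c))]; print('collar plane',np.linalg.lstsq(A,c[:,2],rcond=None)[0].round(4))
E
```

```text
cap plane [ 0.0027 -0.0171  0.2113] [ 0.5567 -0.1198  0.2113]
collar 122 0.16625925385257423 [0.16514536 0.16739452]
arm top 0.1525 [0.153  0.1537]
flange 34 [0.1573 0.1578 0.1583]
collar plane [0.0101 0.0079 0.1663]
cap plane [-0.0235 -0.5615  0.2116] [ 0.5568 -0.1198  0.2116]
collar 124 0.16629549078152858 [0.16529975 0.16726315]
arm top 0.1525 [0.153  0.1537]
flange 31 [0.1574 0.1579 0.1585]
collar plane [-0.004   0.012   0.1663]
```

```bash
python3 - <<'E'
from h import *
for n in('w2','w1','wrist3'):
    z=np.load(n+'.npz');p,d,K,W=z['p'],z['d'],z['K'],z['W'];C=cloud(d,K,float(z['k']),W);H,S,V=cv2.split(cv2.cvtColor(p,cv2.COLOR_RGB2HSV))
    for nm,c in(('rack',(.556,.139)),('carried',(.554,-.116))):
        near=(d>0)&(np.linalg.norm(C[...,:2]-c,axis=2)<.03);Z=C[...,2]
        M=near&((H<8)|(H>172))&(S>120)&(Z>.17)
        if M.sum()>30:print(n,nm,M.sum(),np.median(Z[M]).round(4))
    f=(d>0)&(np.linalg.norm(C[...,:2]-[.554,-.118],axis=2)<.03)&(H>10)&(H<35)&(S>90)&(C[...,2]>.15)&(C[...,2]<.164)
    if f.sum()>30:print(n,'flange',np.percentile(C[...,2][f],[25,50,75]).round(4))
E
```

```text
w2 rack 413 0.1927
w2 flange [0.1544 0.1562 0.1577]
w1 rack 619 0.1927
w1 flange [0.1556 0.157  0.1581]
wrist3 carried 1598 0.3782
wrist3 flange [0.1562 0.1574 0.1583]
```

>>> {"method": "step_arm", "body": {
  "deltas": [
    {"dp": [0.5, 0, 0], "roll": 0},
    {"dp": [0.52, -0.01, 0], "roll": 0},
    {"dp": [0, 0, 0.5], "roll": 0},
    {"dp": [0, 0, 0.5], "roll": 0},
    {"dp": [0, 0, 0.5], "roll": 0}
  ],
  "claw": 0,
  "squeeze": 20
}}

```text
time: 19.35
ee_pos: [0.5571, -0.1193, 0.2659]
tcp_rot: [[0.711, 0.703, -0.0], [0.703, -0.711, 0.0], [-0.0, -0.0, -1.0]]
ft_force: [0.6, 0.2, -0.2]
finger_gap: 0.0128
grip_force: 0.0
```

>>> {"method": "step_arm", "body": {
  "deltas": [
    {"dp": [0, 0, 0.5], "roll": 0},
    {"dp": [0, 0, 0.5], "roll": 0},
    {"dp": [0, 0, 0.2], "roll": 0},
    {"dp": [0, 0, 0], "roll": 0}
  ]
}}

```text
time: 19.75
ee_pos: [0.556, -0.1195, 0.2176]
tcp_rot: [[0.712, 0.702, -0.003], [0.702, -0.712, 0.001], [-0.001, -0.003, -1.0]]
ft_force: [0.3, -0.2, 0.5]
finger_gap: 0.0001
grip_force: 0.0
```

>>> {"method": "step_arm", "body": {
  "deltas": [
    {"dp": [0, 0, 0.05], "roll": 0},
    {"dp": [0, 0, 0.05], "roll": 0},
    {"dp": [0, 0, 0.025], "roll": 0},
    {"dp": [0, 0, 0], "roll": 0},
    {"dp": [0, 0, 0], "roll": 0}
  ]
}}

```text
time: 20.25
ee_pos: [0.5569, -0.1202, 0.2145]
tcp_rot: [[0.712, 0.702, 0.001], [0.702, -0.712, -0.0], [0.0, 0.001, -1.0]]
ft_force: [-0.1, 0.1, -0.0]
finger_gap: -0.0002
grip_force: 0.0
```

>>> {"method": "step_arm", "body": {
  "deltas": [
    {"dp": [0, 0, 0.025], "roll": 0},
    {"dp": [0, 0, 0.025], "roll": 0},
    {"dp": [0, 0, 0.025], "roll": 0},
    {"dp": [0, 0, 0], "roll": 0},
    {"dp": [0, 0, 0], "roll": 0}
  ]
}}

```text
time: 20.75
ee_pos: [0.5567, -0.1201, 0.211]
tcp_rot: [[0.712, 0.702, -0.0], [0.702, -0.712, -0.0], [-0.0, -0.0, -1.0]]
ft_force: [-0.5, 0.6, 0.0]
finger_gap: -0.0002
grip_force: 0.0
```

>>> {"method": "step_arm", "body": {
  "deltas": [
    {"dp": [0, 0, 0.02], "roll": 0},
    {"dp": [0, 0, 0.02], "roll": 0},
    {"dp": [0, 0, 0], "roll": 0}
  ]
}}

```text
time: 21.05
ee_pos: [0.5568, -0.1202, 0.2101]
tcp_rot: [[0.712, 0.702, 0.001], [0.702, -0.712, -0.0], [0.0, 0.001, -1.0]]
ft_force: [-1.2, -0.2, 3.9]
finger_gap: 0.0002
grip_force: 2.1
```

The closed fingertips touch the cap at 210.1 mm, against 210 mm nominal, so the rod is home. I'll back off and hand in.

>>> {"method": "step_arm", "body": {
  "deltas": [
    {"dp": [0, 0, -0.5], "roll": 0},
    {"dp": [0, 0, -0.8], "roll": 0},
    {"dp": [0, 0, -0.8], "roll": 0},
    {"dp": [0, 0, -0.4], "roll": 0},
    {"dp": [0, 0, 0], "roll": 0}
  ]
}}

```text
time: 21.55
ee_pos: [0.5579, -0.1205, 0.3122]
tcp_rot: [[0.712, 0.702, 0.005], [0.702, -0.712, -0.002], [0.002, 0.005, -1.0]]
ft_force: [0.6, -0.2, 0.2]
finger_gap: 0.0
grip_force: 0.0
```

```bash
python3 - <<'E'
from h import *
s=env.sense();print(s['ee_pos'],s['ft_force'].round(1)); print(env.hand_in())
E
```

```text
[ 0.55792782 -0.1205195   0.31216361] [ 0.6 -0.2  0.2]
the job is handed in; nothing more can be done
None
```

The reach rod is back in the sampling stand: it dropped into the socket after about 68° of turning, its collar sits on the upper bush (cap top at 210.1 mm against 210 mm nominal), pressing readings stayed near 13 N, and the job was handed in at about 21.6 s with the gripper clear.

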